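# Wipe the chips off the light table

### The arm

A 6-joint arm with a two-finger parallel gripper is mounted at the origin on a cart in front of the work surface, level with it; the furniture and walls round the work are solid. World frame = base frame: x ahead of the robot, y to its left, z up, the work surface at z = 0. Lengths are in m, angles in rad, forces in N, time in s.
With the tool pointing down it reaches from about 0.3 to 0.85 m from the base axis. Payload 5.4 kg.
Tool frame: the origin (TCP) lies at the very end of the fingers, on their centre line; the grasp point (between the pads) lies robot.hold_point_z behind it (robot.hold_point_z is the distance from the TCP to the grasp point, in m); z points along the fingers, y is the direction in which the jaws open and shut (so a half turn about z gives the same grasp; the last joint's range is limited). The gripper opens to 85 mm and grips with 20 to 120 N. Pads are 22 mm wide; open, the fingers measure 114 mm over their backs; the gripper's body (76 mm by 85 mm) begins 54 mm behind the grasp point. The pads swing forward as they close: fully open they stand 13 mm farther back than shut.
Start: joints at [0.939, 0.158, 1.597, -0, 1.386, -0.21], TCP at [0.235, 0.525, 0.231] pointing down, gripper open.
Joint ranges: [-2.91, 2.91], [-0.94, 2.29], [0.18, 2.7], [-1.29, 4.43], [0.17, 2.64], [-3, 3]. Speed limits (rad/s): [2.57, 2.57, 3.14, 3.14, 3.14, 3.14].

### API

Orientations are given as a unit quaternion [x, y, z, w].
In Python, from bench import robot gives the robot as it stands. The module is installed in compiled form; this text tells all that it offers.
- The arm moves only by the tool move_arm, never from a script. Its argument "steps" is a list of rows, each a list of 7 numbers: the opening in per cent of the stroke, from 0 (shut) to 100 (fully open), then the shift along the world's x, y, z in cm, then the turn, a rotation vector about the world's x, y, z in rad. In form: [[claw, x, y, z, wx, wy, wz], ...]. A call has 1 to 20 rows; each row shifts and turns the pose as measured when the row begins; what a row does not reach is not made up. A row lasts 1/12 s, in which the tool goes at most 41.7 mm and 7.16 degrees, less where a joint would pass 70% of its speed; a pose out of reach is approached as far as the arm can. A call is refused whole if a number of a shift passes 4.17 or a number of a turn 0.125, either way. A call with a gripper value outside its range is refused whole. The fingers move at their own pace and stop on an object; "newtons" is the grip in N (left out, the last holds). Time passes only in rows, so rows that do not move let the fingers close. It gives the time, the measured TCP pose, the force and the opening at its end, in the units of the state.
- robot.observe(): the state, without advancing time (a new reading comes with each control period).
- robot.camera(name): name is "scene" or "top"; returns a dict with "img" (384x512x3 uint8, blue, green, red), "z_map" (384x512 float32, m along the optical axis (not along the pixel's ray), 0 where there is no reading), "vfov" (degrees; the focal length in pixels is half the picture's height over the tangent of half this angle, whatever the lens; pixels are square), "cx", "cy" (the principal point, pixels), "extrinsics" (4x4, takes a point from world to camera coordinates). Camera axes: x right, y up, looking along -z (the intrinsics and any distortion apply to the point x, -y, -z); pixel columns grow to the right and rows downward; lengths in m; the calibration is good to about 2 mm. A picture is of the moment at which its call begins.
- robot.close_job(): hands the job in, once; it reports no verdict.
The state is a dict: "time": time; "joint_pos": joint angles; "qvel": joint speeds; "tau": joint torques, N m; "position": TCP position; "ee_rot": TCP orientation; "force": force on the tool from outside, world axes, zero at the start; "ft_torque": the same for the moment, N m; "opening": finger opening in m.
Only numpy, scipy, OpenCV 4.12 (cv2) and the standard library are available. Lean on these libraries where they do the work, as an engineer would, in place of code of your own. Each camera call takes 0.05 s, during which the arm holds its last target. There are 200 camera calls.

### The job

Take the scraper block from its black dock and wipe all four plastic chips along the light table, off its open end into the blue tray; move them only with the scraper, keep them on the table till they drop into the tray, and do not knock the lamp bar above or the things around. Then stand the scraper upright and fully down in its dock again and let go.

Things in the scene. Friction and masses are not known exactly. Their poses are not given: they have to be found in the camera images.
- stage: Grey light table fixed on the worktop. Origin: mid channel, at worktop height; x across the channel, away from the robot; y along it. White channel floor: level, 50 mm above the worktop, x -70 to +70, y -125 to +119 mm. Rails 10 mm high bound it at both x sides and the +y end; the -y end is open and drops into the tray.
- lamp: White lamp bar fixed over the table; origin and axes as the table's. Bar x -11 to +35, y -150 to +150 mm, underside 298, top 328 mm above the worktop; two posts (14 mm) behind at x +92, y -110 and +110. A gripper pointing straight down over mid channel would strike it; one leaning back to the table's -x by 30 to 40 degrees passes below it.
- tray: Blue open catch tray fixed against the open (-y) end of the light table, 180 (x) x 130 (y) x 40 mm high, walls and floor 4 mm. Origin: centre of its underside, axes as the table's.
- dock: Black rubber parking dock fixed on the worktop, an open shallow box 150 (x) x 52 (y) mm, rim 12 mm high, floor 5 mm, walls 5 mm (inside 140 x 42 mm). Origin: centre of its underside; x along its length.
- scraper_mid (a point): Scraper, loose, upright in the dock, 0.15 to 0.31 kg; its centre, 39 mm above its lower edge. x along the blade, z up. Red base with rubber foot 124 (x) x 26 (y) mm, 30 high (foot: lowest 10 mm, 22 thick); grey grip above, 48 (x) x 24 (y) mm, 28 to 78 mm above the lower edge. Grip across y, about 56 mm up; the gripper may lean along x.
- chip_orange: Orange loose flat plastic chip, 38 (x) x 60 (y) x 8 mm thick, 25 g, lying on the channel floor of the light table between y = -105 and +65 mm in the table's frame. Origin: centre of its underside.
- chip_blue: Blue loose flat plastic chip, 38 (x) x 60 (y) x 8 mm thick, 25 g, lying on the channel floor of the light table between y = -105 and +65 mm in the table's frame. Origin: centre of its underside.
- chip_green: Green loose flat plastic chip, 38 (x) x 60 (y) x 8 mm thick, 25 g, lying on the channel floor of the light table between y = -105 and +65 mm in the table's frame. Origin: centre of its underside.
- chip_yellow: Yellow loose flat plastic chip, 38 (x) x 60 (y) x 8 mm thick, 25 g, lying on the channel floor of the light table between y = -105 and +65 mm in the table's frame. Origin: centre of its underside.
- by_timer_1: Bystander, loose: pale bench timer lying flat, 63 x 99 x 20 mm. Origin: centre of its underside.
- by_petri_3: Bystander, loose: flat round dish, 66 mm across, 16 mm high. Origin: centre of its underside.
- by_wash_bottle_2: Bystander, loose: beige plastic bottle with white cap, 66 mm across, 170 mm tall. Origin: centre of its underside.
- by_jar_2: Bystander, loose: clear jar with orange cap, 66 mm across, 137 mm tall. Origin: centre of its underside.
- by_sticky_block: Bystander, loose: yellow block of notes, 50 x 76 x 18 mm. Origin: centre of its underside.
- by_foam_rack_1: Bystander, loose: white foam rack with capped tubes, 100 x 140 x 123 mm. Origin: centre of its underside.
There are look-alikes about, which are no part of the job. What is shaped like the dock but purple is not meant.

How it is judged:
By the outcome, as a careful person would: the job done as asked, in the order asked, and still so for the second after the job is handed in, with the robot touching nothing.
It also fails if it takes over 54 s, if anything falls off the work surface, if the arm or the gripper's body presses on something with over 40 N, if the wrist force passes 120 N, or if a joint passes its speed limit or range.

## Working session

There is one attempt and no reset: what is moved stays moved. The work goes in short steps, Python scripts to look and compute and a tool call to move; the robot and the scene stay as the last step left them, time stands still between calls to the robot, and variables do not carry over. Pictures are saved under pics/ and viewed, about 8 in all and at most 12, crops included, and the job is handed in when it is done.

Besides the shell and the picture viewer there is one more tool, called after ">>>" as name([rows], argument=value, ...), one row to a line, values as JSON. move_arm: Moves the arm, as the interface text tells. Its arguments: {"type":"object","properties":{"steps":{"type":"array","items":{"type":"array","items":{"type":"number"}}},"newtons":{"type":"number"}},"required":["steps"]}

```bash
mkdir -p pics
cat > h.py <<'E'
import numpy as np, cv2
from bench import robot
def cam(n):
    c=robot.camera(n); c['f']=192/np.tan(np.radians(c['vfov'])/2); return c
def cloud(c):
    z=c['z_map']; v,u=np.mgrid[0:384,0:512]
    P=np.stack([(u-c['cx'])/c['f']*z,-(v-c['cy'])/c['f']*z,-z],-1)
    E=c['extrinsics']; W=(P-E[:3,3])@E[:3,:3]
    W[z==0]=np.nan; return W
E
python3 - <<'E'
from h import *
ims=[]
for n in("top","scene"):
    c=cam(n); print(n,c['vfov'],c['cx'],c['cy'],c['extrinsics'].round(3).tolist(),[k for k in c])
    np.save(n+'.npy',cloud(c)); cv2.imwrite(n+'.png',c['img'])
    cv2.imwrite(f'pics/{n}0.png',cv2.resize(c['img'],(800,600)))
print(robot.observe(),robot.hold_point_z)
E
```

```text
top 53.27731657765083 260.28929038336145 193.4905893708575 [[0.008, -1.0, 0.017, 0.241], [0.988, 0.01, 0.153, -0.468], [-0.154, 0.015, 0.988, -1.07], [0.0, 0.0, 0.0, 1.0]] ['img', 'z_map', 'vfov', 'cx', 'cy', 'extrinsics', 'f']
scene 43.0594846814773 258.3428792561 199.88987001181374 [[0.781, -0.624, -0.022, -0.189], [0.284, 0.324, 0.902, -0.276], [-0.556, -0.711, 0.431, -0.917], [0.0, 0.0, 0.0, 1.0]] ['img', 'z_map', 'vfov', 'cx', 'cy', 'extrinsics', 'f']
{'time': 0.1, 'joint_pos': array([ 9.38921377e-01,  1.58975745e-01,  1.59806566e+00, -5.69605853e-06,
        1.38624300e+00, -2.10080494e-01]), 'qvel': array([-0.00153177, -0.00098526, -0.00499587,  0.00023622, -0.00110329,
       -0.00053857]), 'tau': array([ 6.63894534e-04, -3.96988785e+01, -3.32339430e+01, -2.29451407e-04,
        4.19690230e-03, -2.97184340e-05]), 'position': array([0.23509191, 0.52415885, 0.23044151]), 'ee_rot': array([ 2.09336744e-01,  9.77843245e-01, -7.73165383e-04, -3.43114523e-04]), 'force': array([ 0.25626848,  0.53520219, -0.42420659]), 'ft_torque': array([-0.00592664, -0.03511613, -0.00125421]), 'opening': 0.08532114968014412} 0.0187
```

View pics/top0.png

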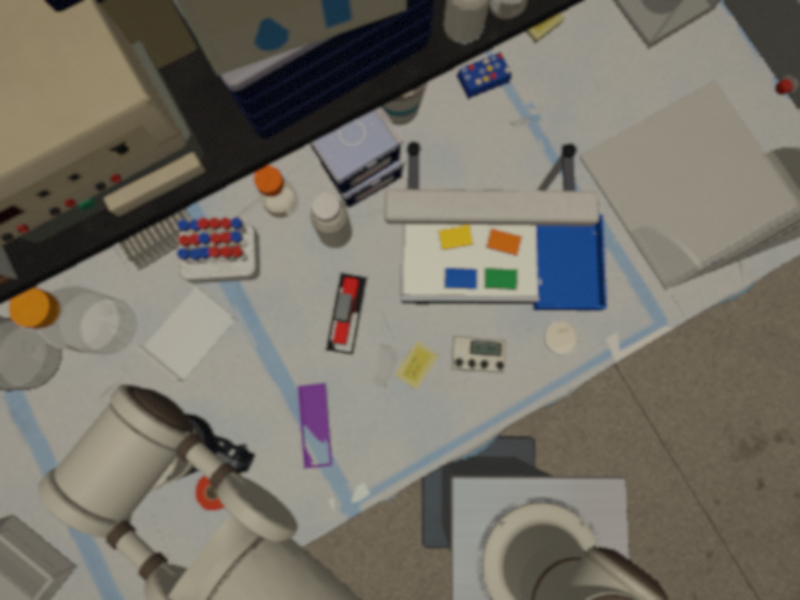

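View pics/scene0.png

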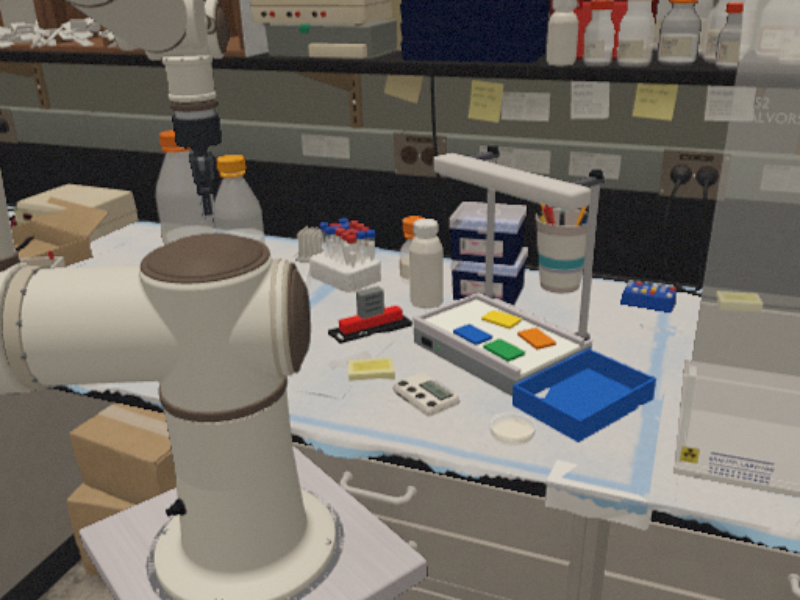

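```bash
cat > m.py <<'E'
from h import *
def comps(n,W,img,u0,v0,u1,v1,f,zlo,zhi):
    hsv=cv2.cvtColor(img,cv2.COLOR_BGR2HSV).astype(int)
    m=f(hsv[...,0],hsv[...,1],hsv[...,2])&(W[...,2]>zlo)&(W[...,2]<zhi)
    r=np.zeros_like(m); r[v0:v1,u0:u1]=1; m&=r
    p=W[m]; 
    if len(p)<5: print(n,len(p));return
    (c,s,a)=cv2.minAreaRect((p[:,:2]*1000).astype(np.float32))
    print(n,len(p),'mean',(p.mean(0)*1000).round(1),'rect',np.round(c,1),np.round(s,1),round(a,1),'zmed',round(np.median(p[:,2])*1000,1))
    return p
if __name__=='__main__':
    for n in('top','scene'):
        W=np.load(n+'.npy');img=cv2.imread(n+'.png')
        print(n)
        R=(250,125,400,215) if n=='top' else (260,180,430,285)
        A=(W,img)
        comps('yellow',*A,*R,lambda h,s,v:(h>20)&(h<34)&(s>120),.04,.08)
        comps('orange',*A,*R,lambda h,s,v:(h>5)&(h<18)&(s>150),.04,.08)
        comps('blue',*A,*((250,160,320,215) if n=='top' else (270,190,320,230)),lambda h,s,v:(h>100)&(h<125)&(s>150),.04,.08)
        comps('green',*A,*R,lambda h,s,v:(h>45)&(h<85)&(s>120),.04,.08)
        comps('floor',*A,*R,lambda h,s,v:(s<70)&(v>170),.045,.054)
        comps('rails',*A,*R,lambda h,s,v:(s<400),.056,.066)
        comps('tray',*A,*((330,130,395,205) if n=='top' else (325,215,425,285)),lambda h,s,v:(h>100)&(h<125)&(s>150),-.01,.05)
        comps('trayrim',*A,*((330,130,395,205) if n=='top' else (325,215,425,285)),lambda h,s,v:(h>100)&(h<125)&(s>150),.034,.046)
        D=(205,165,240,230) if n=='top' else (205,175,270,222)
        comps('dock',*A,*D,lambda h,s,v:(v<70),.003,.02)
        comps('red',*A,*D,lambda h,s,v:((h<8)|(h>172))&(s>130),.026,.045)
        comps('grip',*A,*D,lambda h,s,v:(s<400),.07,.1)
        comps('lamp',*A,*((240,100,395,150) if n=='top' else (270,90,390,135)),lambda h,s,v:(s<400),.318,.34)
E
python3 m.py
```

```text
top
yellow 239 mean [586.  157.1  56.8] rect [586.2 157.2] [36.8 56.7] 12.3 zmed 56.9
orange 214 mean [577.9  68.1  56.8] rect [578.  68.] [54.4 33.5] 76.5 zmed 56.8
blue 186 mean [508.6 147.5  57. ] rect [507.8 148.2] [29.9 49. ] 0.0 zmed 57.1
green 203 mean [508.9  75.2  56.7] rect [508.8  75. ] [29.7 52.9] 0.6 zmed 56.6
floor 2386 mean [544.1 140.3  48.9] rect [545.5 129.5] [131.3 240. ] 0.6 zmed 48.9
rails 1054 mean [525.2 127.3  58.3] rect [537.8 131.7] [141. 247.] 0.5 zmed 58.0
tray 2169 mean [542.1 -69.6   5.6] rect [542.1 -58.9] [167.9 128.8] 0.4 zmed 3.0
trayrim 75 mean [474.1 -67.5  38. ] rect [513.9 -95.3] [ 98.5 208.5] 52.3 zmed 38.1
dock 101 mean [478.2 348.5   8. ] rect [449.  358.3] [ 46.9 143.8] 81.1 zmed 7.8
red 212 mean [449.5 357.4  33.6] rect [451.1 357.8] [ 25.8 122. ] 81.0 zmed 33.6
grip 159 mean [450.4 357.7  81.1] rect [451.1 357.9] [24.1 47.8] 81.0 zmed 81.5
lamp 3134 mean [562.8 132.3 326. ] rect [583.7 132.2] [ 97.3 299.2] 0.8 zmed 326.3
scene
yellow 172 mean [579.8 149.5  57. ] rect [583.4 154.8] [42.3 61.3] 11.0 zmed 57.6
orange 182 mean [570.3  60.9  57.
[... 168 characters left out ...]
 [503.5  68.4] [58.3 34.7] 88.7 zmed 57.7
floor 1269 mean [556.9 121.5  50.3] rect [564.1 126.6] [248.5 174.8] 88.9 zmed 50.3
rails 1290 mean [544.5 123.1  58.8] rect [554.5 188.8] [186.3 368.5] 0.6 zmed 58.6
tray 3205 mean [547.2 -60.3  17.9] rect [545.1 -61.7] [184.6 134.9] 0.2 zmed 15.8
trayrim 507 mean [532.  -67.2  38. ] rect [544.9 -61.6] [184.7 133.8] 0.6 zmed 38.1
dock 241 mean [437.1 341.9   9.3] rect [442.7 353.5] [ 54.7 148.5] 79.8 zmed 9.6
red 179 mean [440.4 349.1  32.1] rect [445.  351.6] [ 23.5 119.6] 78.5 zmed 32.7
grip 136 mean [455.8 353.   78.5] rect [499.7 359.8] [158.2  32.3] 6.2 zmed 79.4
lamp 1190 mean [561.4 108.9 325.8] rect [589.4 129.5] [116.7 303. ] 0.1 zmed 326.9
```

Run:
```python
from h import *
W=np.load('top.npy');img=cv2.imread('top.png')
print('cols across x (row, x,y,z,bgr)')
for u in(275,365):
    print('u',u)
    for v in list(range(118,152,2))+list(range(182,202)):
        print(v,(W[v,u]*1000).round(0).tolist(),img[v,u].tolist())
print('along y, row 165')
for u in list(range(252,266))+list(range(336,352))+list(range(378,392)):
    print(u,(W[165,u]*1000).round(0).tolist(),img[165,u].tolist())
a=cv2.resize(img[90:235,195:400],(800,566),interpolation=cv2.INTER_CUBIC);cv2.imwrite('pics/c1.png',a)
```

```text
cols across x (row, x,y,z,bgr)
u 275
118 [706.0, 201.0, 0.0] [144, 153, 157]
120 [700.0, 201.0, -1.0] [141, 151, 156]
122 [578.0, 219.0, 327.0] [134, 147, 154]
124 [573.0, 219.0, 328.0] [140, 155, 162]
126 [569.0, 219.0, 328.0] [140, 154, 162]
128 [564.0, 219.0, 328.0] [141, 155, 162]
130 [559.0, 219.0, 329.0] [141, 155, 161]
132 [555.0, 219.0, 328.0] [142, 156, 161]
134 [551.0, 219.0, 327.0] [144, 158, 162]
136 [546.0, 219.0, 328.0] [144, 158, 161]
138 [541.0, 219.0, 328.0] [140, 153, 157]
140 [539.0, 218.0, 323.0] [116, 127, 133]
142 [537.0, 218.0, 315.0] [88, 99, 104]
144 [609.0, 204.0, 51.0] [154, 172, 176]
146 [604.0, 203.0, 46.0] [165, 184, 187]
148 [598.0, 203.0, 48.0] [165, 184, 187]
150 [592.0, 203.0, 48.0] [165, 184, 187]
182 [496.0, 204.0, 54.0] [167, 186, 188]
183 [494.0, 203.0, 50.0] [167, 185, 189]
184 [492.0, 203.0, 47.0] [168, 186, 189]
185 [489.0, 203.0, 48.0] [167, 186, 189]
186 [487.0, 203.0, 44.0] [167, 186, 189]
187 [483.0, 203.0, 48.0] [163, 181, 185]
188 [479.0, 203.0, 53.0] [153, 168, 172]
189 [475.0, 204.0, 59.0] [143, 153, 157]
190 [472.0, 204.0, 61.0] [140,
[... 2963 characters left out ...]
560.0, -19.0, 6.0] [135, 72, 28]
349 [560.0, -22.0, 3.0] [134, 72, 26]
350 [561.0, -26.0, 0.0] [133, 71, 28]
351 [560.0, -28.0, 4.0] [133, 72, 29]
378 [561.0, -110.0, 3.0] [133, 70, 26]
379 [562.0, -114.0, 1.0] [132, 70, 25]
380 [561.0, -116.0, 3.0] [131, 69, 27]
381 [561.0, -119.0, 5.0] [120, 63, 24]
382 [nan, nan, nan] [93, 45, 13]
383 [558.0, -120.0, 17.0] [73, 35, 11]
384 [556.0, -121.0, 25.0] [75, 37, 13]
385 [555.0, -122.0, 31.0] [96, 56, 37]
386 [554.0, -123.0, 35.0] [119, 90, 76]
387 [553.0, -125.0, 38.0] [134, 125, 120]
388 [562.0, -141.0, 1.0] [140, 145, 147]
389 [563.0, -145.0, -1.0] [143, 152, 156]
390 [562.0, -147.0, 3.0] [142, 151, 155]
391 [563.0, -151.0, -2.0] [144, 150, 152]
```

View pics/c1.png

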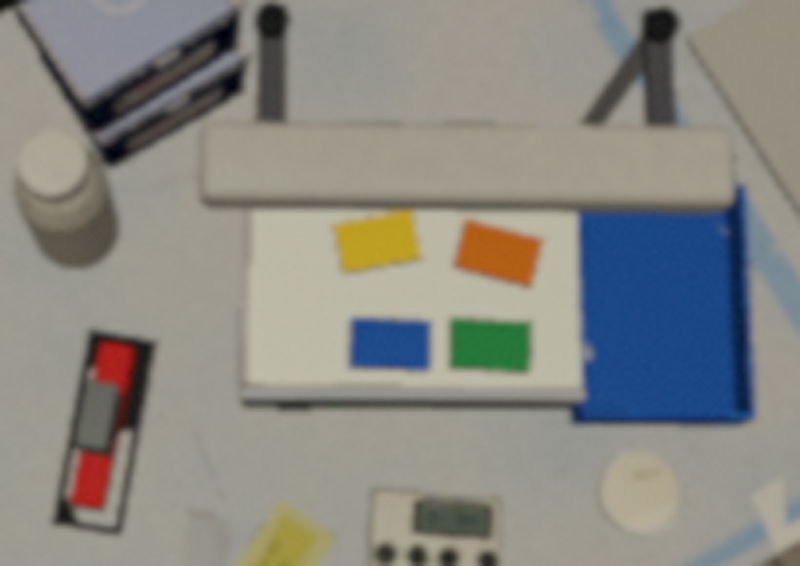

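Create d.py:
```python
from h import *
import sys
from scipy.spatial.transform import Rotation as R
# usage: d.py grasp_x grasp_y grasp_z(mm) yaw_deg(scraper x axis) lean_deg
gx,gy,gz,yaw,lean=map(float,sys.argv[1:6])
o=robot.observe()
X=np.array([np.cos(np.radians(yaw)),np.sin(np.radians(yaw)),0]);Y=np.array([-X[1],X[0],0]);Z=np.array([0,0,1])
l=np.radians(lean); tz=np.sin(l)*X-np.cos(l)*Z
T=R.from_matrix(np.stack([np.cross(Y,tz),Y,tz],1))
q=R.from_quat(o['ee_rot']); hp=o['position']+0-q.apply([0,0,robot.hold_point_z])
rv=(T*q.inv()).as_rotvec()
tcp=np.array([gx,gy,gz])/1000+tz*robot.hold_point_z
print('t',round(o['time'],2),'tcp',(o['position']*1000).round(1),'grasp',(hp*1000).round(1),'open',round(o['opening']*1000,1))
print('dTCP cm',((tcp-o['position'])*100).round(2),'rotvec',rv.round(3),'deg',round(np.degrees(np.linalg.norm(rv)),1))
print('F',o['force'].round(1),'q',o['joint_pos'].round(2))
```

```text
(no output)
```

>>> move_arm([
  [100, 2.8, -2.1, 0, 0, 0, 0.088],
  [100, 2.8, -2.1, 0, 0, 0, 0.088],
  [100, 2.8, -2.1, 0, 0, 0, 0.088],
  [100, 2.8, -2.1, 0, -0.019, -0.121, 0],
  [100, 2.8, -2.1, 0, -0.019, -0.121, 0],
  [100, 2.8, -2.1, 0, -0.019, -0.121, 0],
  [100, 2.8, -2.1, 0, -0.019, -0.121, 0],
  [100, 2.8, -2.1, 0, -0.019, -0.121, 0],
])

```text
time: 0.77
position: [0.4662, 0.3512, 0.2309]
ee_rot: [0.066, 0.95, -0.027, 0.305]
force: [0.9, -1.6, 0.4]
opening: 0.0853
```

```bash
python3 d.py 450.5 357.8 63 -9 35
```

```text
t 0.77 tcp [466.2 351.2 230.9] grasp [455.4 353.  246.1] open 85.3
dTCP cm [ -0.51   0.49 -18.33] rotvec [ 0.014  0.01  -0.015] deg 1.3
F [ 0.9 -1.6  0.4] q [ 0.66 -0.04  1.93 -0.58  0.89 -0.48]
```

>>> move_arm([
  [100, -0.5, 0.5, -3, 0.014, 0.01, -0.015],
  [100, 0, 0, -4, 0, 0, 0],
  [100, 0, 0, -4, 0, 0, 0],
  [100, 0, 0, -2, 0, 0, 0],
  [100, 0, 0, 0, 0, 0, 0],
])

```text
time: 1.18
position: [0.4602, 0.3512, 0.0952]
ee_rot: [0.076, 0.95, -0.024, 0.302]
force: [-0.3, -0.0, 0.1]
opening: 0.0853
```

```bash
python3 d.py 450.5 357.8 63 -9 35
```

```text
t 1.18 tcp [460.2 351.2  95.2] grasp [449.6 352.9 110.4] open 85.3
dTCP cm [ 0.09  0.49 -4.75] rotvec [0.    0.005 0.002] deg 0.3
F [-0.3 -0.   0.1] q [ 0.67  0.16  2.02 -0.76  0.67 -0.2 ]
```

>>> move_arm([
  [100, 0.1, 0.5, 0, 0, 0.005, 0],
  [100, 0, 0, -2, 0, 0, 0],
  [100, 0, 0, -2, 0, 0, 0],
  [100, 0, 0, -0.7, 0, 0, 0],
  [100, 0, 0, 0, 0, 0, 0],
])

```text
time: 1.6
position: [0.4648, 0.3602, 0.0533]
ee_rot: [0.076, 0.95, -0.022, 0.302]
force: [-0.5, -0.2, -0.3]
opening: 0.085
```

```bash
python3 d.py 450.5 357.8 63 -9 35
python3 - <<'E'
from h import *
a=cam('top')['img'][120:260,150:350];b=cam('scene')['img'][110:250,170:370]
cv2.imwrite('pics/g.png',cv2.resize(np.hstack([a,b]),(800,280),interpolation=cv2.INTER_CUBIC))
E
```

```text
t 1.6 tcp [464.8 360.2  53.3] grasp [454.2 361.8  68.6] open 85.0
dTCP cm [-0.38 -0.4  -0.56] rotvec [-0.004  0.006  0.002] deg 0.4
F [-0.5 -0.2 -0.3] q [ 0.68  0.26  2.   -0.84  0.61 -0.09]
```

View pics/g.png

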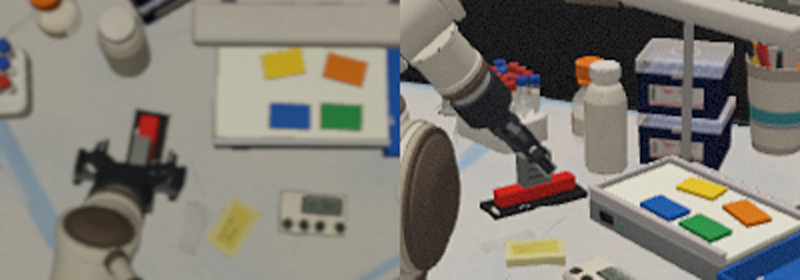

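>>> move_arm([
  [100, -0.35, -0.4, -0.5, 0, 0, 0],
  [100, 0, 0, 0, 0, 0, 0],
  [100, 0, 0, 0, 0, 0, 0],
])

```text
time: 1.95
position: [0.4641, 0.3583, 0.0542]
ee_rot: [0.077, 0.949, -0.019, 0.306]
force: [0.9, -0.9, 0.8]
opening: 0.0854
```

```bash
python3 d.py 450.5 357.8 63 -9 35
```

```text
t 1.95 tcp [464.1 358.3  54.2] grasp [453.3 359.9  69.4] open 85.4
dTCP cm [-0.3  -0.22 -0.65] rotvec [-0.01   0.013  0.001] deg 0.9
F [ 0.9 -0.9  0.8] q [ 0.67  0.25  2.01 -0.86  0.6  -0.08]
```

>>> move_arm([
  [100, -0.3, -0.2, -0.7, -0.01, 0.013, 0],
])

```text
time: 2.03
position: [0.4619, 0.357, 0.0489]
ee_rot: [0.076, 0.95, -0.023, 0.301]
force: [0.9, 0.2, -0.6]
opening: 0.0855
```

```bash
python3 d.py 450.5 357.8 63 -9 35;python3 - <<'E'
from h import *
for i in range(3): robot.camera('top'); o=robot.observe(); print(o['time'],(o['position']*1000).round(1),o['qvel'].round(3))
E
```

```text
t 2.03 tcp [461.9 357.   48.9] grasp [451.3 358.7  64.2] open 85.5
dTCP cm [-0.08 -0.09 -0.12] rotvec [-0.001  0.003  0.001] deg 0.2
F [ 0.9  0.2 -0.6] q [ 0.67  0.26  2.01 -0.85  0.6  -0.08]
2.0833 [460.8 356.1  47. ] [-0.002  0.011  0.018 -0.008 -0.003  0.016]
2.1333 [460.7 356.   46.8] [ 0.001  0.     0.    -0.01  -0.005  0.01 ]
2.1833 [460.8 356.1  46.9] [ 0.    -0.001 -0.002 -0.005 -0.002  0.004]
```

>>> move_arm([
  [20, 0, 0, 0, 0, 0, 0],
  [20, 0, 0, 0, 0, 0, 0],
  [0, 0, 0, 0, 0, 0, 0],
  [0, 0, 0, 0, 0, 0, 0],
  [0, 0, 0, 0, 0, 0, 0],
  [0, 0, 0, 0, 0, 0, 0],
  [0, 0, 0, 0, 0, 0, 0],
  [0, 0, 0, 0, 0, 0, 0],
], newtons=80)

```text
time: 2.85
position: [0.4609, 0.3561, 0.0468]
ee_rot: [0.075, 0.951, -0.024, 0.3]
force: [-0.5, -0.1, 0.1]
opening: 0.0232
```

```bash
python3 d.py 450.5 357.8 63 -9 35
```

```text
t 2.85 tcp [460.9 356.1  46.8] grasp [450.3 357.8  62.1] open 23.2
dTCP cm [ 0.02 -0.    0.09] rotvec [ 0.001 -0.001  0.001] deg 0.1
F [-0.5 -0.1  0.1] q [ 0.67  0.26  2.01 -0.85  0.6  -0.08]
```

>>> move_arm([
  [0, 0, 0, 1.5, 0, 0, 0],
  [0, 0, 0, 3, 0, 0, 0],
  [0, 0, 0, 3, 0, 0, 0],
  [0, 0, 0, 2, 0, 0, 0],
  [0, 0, -2.5, 0, 0, 0, 0.05],
  [0, 0.5, -3, 0, 0, 0, 0.05],
  [0, 1, -3, 0, 0, 0, 0.05],
  [0, 2, -3, 0, 0, 0, 0.02],
  [0, 2.5, -2, 0, 0, 0, 0],
  [0, 2.5, 0, 0, 0, 0, 0],
  [0, 1, 0, 0, 0, 0, 0],
])

```text
time: 3.77
position: [0.5463, 0.2179, 0.1371]
ee_rot: [-0.009, 0.956, -0.002, 0.293]
force: [0.1, 0.8, -2.0]
opening: 0.0232
```

```bash
python3 d.py 547 225 150 0.5 35;  python3 - <<'E'
from h import *
a=cam('top')['img'][90:230,190:400];b=cam('scene')['img'][80:260,190:430]
cv2.imwrite('pics/h1.png',np.hstack([cv2.resize(a,(400,267)),cv2.resize(b,(400,267))]))
E
```

```text
t 3.77 tcp [546.3 217.9 137.1] grasp [535.9 217.9 152.5] open 23.2
dTCP cm [ 1.14  0.72 -0.24] rotvec [ 0.01  -0.015 -0.006] deg 1.1
F [ 0.1  0.8 -2. ] q [ 0.25 -0.04  2.11 -0.29  0.5  -1.13]
```

View pics/h1.png

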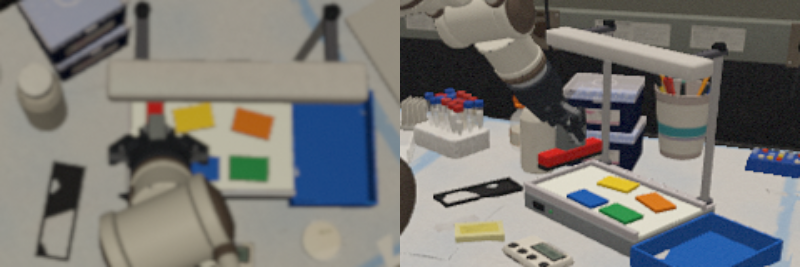

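>>> move_arm([
  [0, 1.1, 0.7, -0.2, 0.01, -0.015, -0.006],
  [0, 0, 0, -1.2, 0, 0, 0],
  [0, 0, 0, -1.2, 0, 0, 0],
])

```text
time: 4.12
position: [0.5542, 0.2279, 0.1095]
ee_rot: [-0.006, 0.954, 0.002, 0.299]
force: [0.0, -0.0, -3.0]
opening: 0.0233
```

```bash
python3 - <<'E'
from m import *
c=cam('top');W=cloud(c)
D=(200,155,245,235)
comps('dock',W,c['img'],*D,lambda h,s,v:v<75,-.01,.03)
comps('red',W,c['img'],240,120,330,170,lambda h,s,v:((h<8)|(h>172))&(s>130),.06,.25)
cv2.imwrite('pics/h2.png',cv2.resize(c['img'][100:210,200:390],(760,440),interpolation=cv2.INTER_CUBIC))
E
python3 d.py 547 225 115 0.5 35
```

```text
dock 395 mean [478.1 355.    5.1] rect [449.  358.6] [ 47.3 143.8] 80.3 zmed 4.5
red 42 mean [588.  228.2  97.1] rect [587.8 228.2] [15.2 16.8] 0.7 zmed 97.3
t 4.17 tcp [552.2 227.4 106.2] grasp [541.6 227.3 121.6] open 23.6
dTCP cm [ 0.55 -0.24 -0.65] rotvec [ 0.001 -0.008 -0.003] deg 0.5
F [-2.8 -1.4 -4.6] q [ 0.26  0.05  2.11 -0.35  0.42 -1.04]
```

View pics/h2.png

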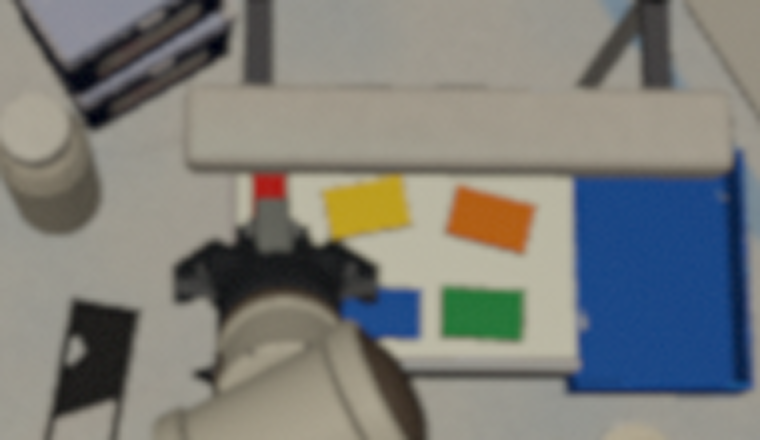

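>>> move_arm([
  [0, 0.55, -0.2, 0, 0, -0.008, -0.003],
  [0, 0.1, 0, -0.8, 0, 0, 0],
])

```text
time: 4.33
position: [0.5563, 0.2265, 0.0963]
ee_rot: [-0.006, 0.954, 0.001, 0.3]
force: [1.0, -0.4, -2.1]
opening: 0.023
```

```bash
python3 -c "
from h import *
robot.camera('top')"; python3 d.py 547 225 108 0.5 35
```

```text
t 4.38 tcp [554.5 225.9  93.3] grasp [543.8 225.9 108.7] open 22.8
dTCP cm [ 0.33 -0.08 -0.06] rotvec [ 0.004 -0.007 -0.003] deg 0.5
F [-2.2 -1.6 -3.6] q [ 0.26  0.08  2.11 -0.38  0.39 -1.02]
```

>>> move_arm([
  [0, 0.4, 0, 0, 0, -0.007, 0],
  [0, 0, 0, -0.2, 0, 0, 0],
])

```text
time: 4.55
position: [0.5587, 0.2264, 0.0917]
ee_rot: [-0.007, 0.954, -0.0, 0.301]
force: [-11.2, -3.7, 18.4]
opening: 0.023
```

```bash
python3 -c "
from h import *
robot.camera('top')"; python3 d.py 547 225 107 0.5 35
```

```text
t 4.6 tcp [558.8 226.4  91.8] grasp [548.  226.3 107.1] open 23.2
dTCP cm [-0.1  -0.13 -0.01] rotvec [ 0.004  0.001 -0.004] deg 0.3
F [-1.1 -0.   0.2] q [ 0.26  0.09  2.1  -0.4   0.38 -1.  ]
```

>>> move_arm([
  [0, 0, -0.6, -0.05, 0, 0, 0],
  [0, 0, -1, -0.05, 0, 0, 0],
  [0, 0, -1, -0.05, 0, 0, 0],
  [0, 0, -1, -0.05, 0, 0, 0],
  [0, 0, -1, -0.05, 0, 0, 0],
])

```text
time: 5.02
position: [0.5613, 0.1814, 0.0929]
ee_rot: [-0.009, 0.952, 0.001, 0.305]
force: [0.1, -0.3, -2.9]
opening: 0.0231
```

```bash
python3 d.py 548 180 107 0.5 35
```

```text
t 5.02 tcp [561.3 181.4  92.9] grasp [550.5 181.3 108.1] open 23.1
dTCP cm [-0.26 -0.13 -0.12] rotvec [ 0.003  0.009 -0.008] deg 0.7
F [ 0.1 -0.3 -2.9] q [ 0.15  0.03  2.16 -0.24  0.34 -1.24]
```

>>> move_arm([
  [0, -0.15, -1, -0.12, 0.003, 0.009, -0.008],
  [0, -0.1, -1, -0.1, 0, 0, 0],
  [0, 0, -1, -0.08, 0, 0, 0],
  [0, 0, -1, -0.08, 0, 0, 0],
  [0, 0, -1, -0.08, 0, 0, 0],
])

```text
time: 5.43
position: [0.5618, 0.1297, 0.0923]
ee_rot: [-0.004, 0.952, 0.002, 0.305]
force: [-0.1, 1.7, -2.4]
opening: 0.0233
```

```bash
python3 d.py 548.5 130 107 0.5 35
python3 - <<'E'
from h import *
a=cam('top')['img'][90:230,190:400];b=cam('scene')['img'][130:280,230:440]
cv2.imwrite('pics/s1.png',np.hstack([cv2.resize(a,(400,267)),cv2.resize(b,(400,286))[:267]]))
E
```

```text
t 5.43 tcp [561.8 129.7  92.3] grasp [550.9 129.6 107.6] open 23.3
dTCP cm [-0.25  0.04 -0.07] rotvec [-0.     0.008 -0.001] deg 0.5
F [-0.1  1.7 -2.4] q [ 0.02 -0.01  2.21 -0.02  0.33 -1.54]
```

View pics/s1.png

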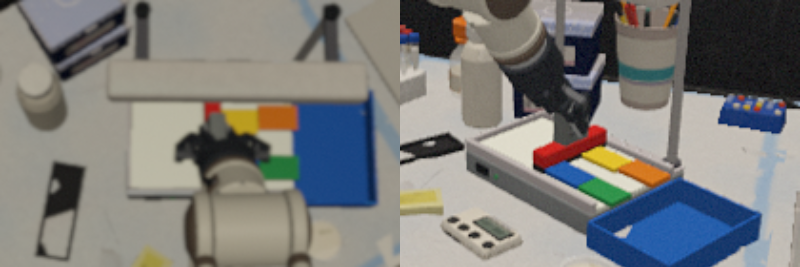

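>>> move_arm([
  [0, -0.1, -0.8, -0.1, 0, 0.008, 0],
  [0, -0.05, -0.9, -0.08, 0, 0, 0],
  [0, 0, -0.9, -0.08, 0, 0, 0],
  [0, 0, -0.9, -0.08, 0, 0, 0],
  [0, 0, -0.9, -0.08, 0, 0, 0],
  [0, 0, -0.9, -0.08, 0, 0, 0],
])

```text
time: 6.03
position: [0.564, 0.0781, 0.0924]
ee_rot: [-0.004, 0.952, 0.002, 0.305]
force: [0.7, 1.2, 0.5]
opening: 0.0234
```

```bash
python3 d.py 549 75 107 0.5 35
```

```text
t 6.03 tcp [564.   78.1  92.4] grasp [553.2  78.  107.6] open 23.4
dTCP cm [-0.43 -0.3  -0.07] rotvec [-0.001  0.009 -0.001] deg 0.5
F [0.7 1.2 0.5] q [-0.12 -0.05  2.24  0.22  0.34 -1.88]
```

>>> move_arm([
  [0, -0.25, -0.8, -0.08, 0, 0.009, 0],
  [0, -0.2, -0.9, -0.08, 0, 0, 0],
  [0, -0.1, -0.9, -0.08, 0, 0, 0],
  [0, -0.05, -0.9, -0.08, 0, 0, 0],
  [0, -0.05, -0.9, -0.08, 0, 0, 0],
])

```text
time: 6.45
position: [0.5603, 0.0348, 0.0922]
ee_rot: [-0.006, 0.953, 0.002, 0.304]
force: [0.8, 2.3, 0.4]
opening: 0.0235
```

```bash
python3 d.py 549 5 107 0.5 35
```

```text
t 6.45 tcp [560.3  34.8  92.2] grasp [549.5  34.7 107.4] open 23.5
dTCP cm [-0.06 -2.97 -0.05] rotvec [-0.001  0.006 -0.003] deg 0.4
F [0.8 2.3 0.4] q [-0.23 -0.07  2.27  0.4   0.37 -2.14]
```

>>> move_arm([
  [0, -0.05, -0.9, -0.06, 0, 0.006, 0],
  [0, -0.05, -0.9, -0.05, 0, 0, 0],
  [0, -0.05, -0.9, -0.02, 0, 0, 0],
  [0, -0.05, -0.8, 0, 0, 0, 0],
  [0, 0, -0.5, 0, 0, 0, 0],
])

```text
time: 6.87
position: [0.5597, -0.0055, 0.0927]
ee_rot: [-0.007, 0.953, 0.002, 0.302]
force: [0.5, 0.7, -3.1]
opening: 0.023
```

```bash
python3 d.py 549 0 107 0.5 35
python3 - <<'E'
from h import *
a=cam('top')['img'][90:230,190:400];b=cam('scene')['img'][130:280,230:440]
cv2.imwrite('pics/s2.png',np.hstack([cv2.resize(a,(400,267)),cv2.resize(b,(400,286))[:267]]))
E
```

```text
t 6.87 tcp [559.7  -5.5  92.7] grasp [548.9  -5.7 108. ] open 23.0
dTCP cm [ 0.01  0.56 -0.11] rotvec [ 0.001  0.002 -0.005] deg 0.3
F [ 0.5  0.7 -3.1] q [-0.34 -0.08  2.27  0.51  0.42 -2.33]
```

View pics/s2.png

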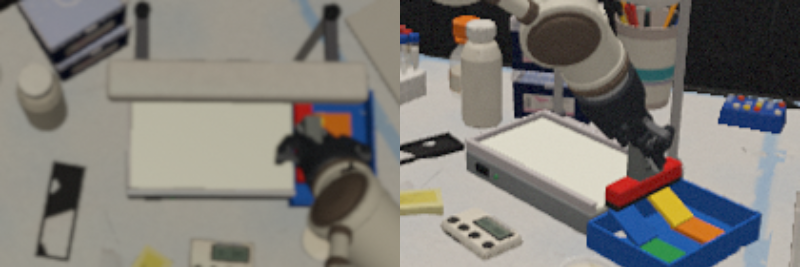

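>>> move_arm([
  [0, -0.1, 0, 1, 0, 0, 0],
  [0, -0.1, 0, 1.2, 0, 0, 0],
  [0, -0.1, 0, 1.2, 0, 0, 0],
  [0, -0.5, 2.5, 0.4, 0, 0, 0],
  [0, -0.5, 3.5, 0, 0, 0, 0],
  [0, -1, 3.5, 0, 0, 0, 0],
  [0, -1, 3.5, 0, 0, 0, 0],
])

```text
time: 7.55
position: [0.5291, 0.1202, 0.1342]
ee_rot: [-0.001, 0.953, -0.0, 0.303]
force: [0.9, 0.8, -3.0]
opening: 0.0232
```

```bash
python3 d.py 450 357.8 150 -9 35
python3 - <<'E'
from h import *
a=cam('top')['img'][90:230,190:400];b=cam('scene')['img'][130:280,230:440]
cv2.imwrite('pics/s3.png',np.hstack([cv2.resize(a,(400,267)),cv2.resize(b,(400,286))[:267]]))
E
```

```text
t 7.55 tcp [529.1 120.2 134.2] grasp [518.3 120.2 149.5] open 23.2
dTCP cm [-6.85 23.6   0.05] rotvec [ 0.001  0.005 -0.159] deg 9.1
F [ 0.9  0.8 -3. ] q [ 0.   -0.21  2.28  0.    0.45 -1.57]
```

View pics/s3.png

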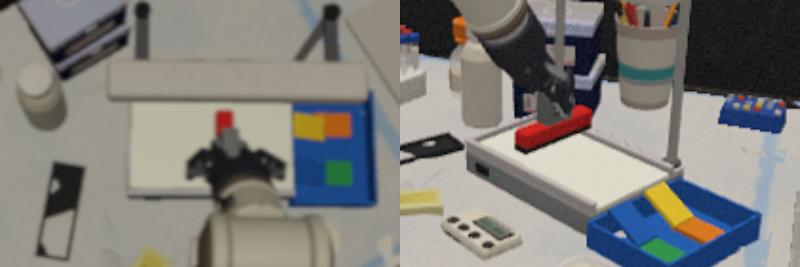

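Run:
```python
from m import *
for n in('top','scene'):
    c=cam(n);W=cloud(c);R=(335,125,400,215) if n=='top' else (310,210,430,290)
    for nm,f in(('yellow',lambda h,s,v:(h>20)&(h<34)&(s>120)),('orange',lambda h,s,v:(h>5)&(h<18)&(s>150)),('green',lambda h,s,v:(h>45)&(h<85)&(s>120))):
        p=comps(nm,W,c['img'],*R,f,-.01,.1)
        if p is not None:
            o=p[p[:,1].argsort()]; print('  low-y',(o[:15].mean(0)*1000).round(0),'high-y',(o[-15:].mean(0)*1000).round(0))
    if n=='top':
        for v in range(165,195,6): print(v,[(W[v,u,1]*1000).round(0).tolist().__str__()+'/'+str((W[v,u,2]*1000).round(0)) for u in range(338,372,3)])
```

```text
yellow 186 mean [580.2 -22.7  34. ] rect [580.4 -24.1] [35.3 53.1] 2.1 zmed 34.3
  low-y [582. -48.  19.] high-y [579.   1.  45.]
orange 151 mean [590.  -71.9  10.8] rect [589.4 -64.9] [35.3 56.3] 3.3 zmed 11.0
  low-y [588. -91.  11.] high-y [593. -50.  11.]
green 150 mean [512.3 -73.7  10.3] rect [512.2 -73.5] [34.1 38.7] 1.3 zmed 10.1
  low-y [515. -90.  11.] high-y [513. -57.  11.]
165 ['21.0/47.0', '12.0/48.0', '2.0/40.0', '-16.0/3.0', '-25.0/5.0', '-35.0/-0.0', '-43.0/4.0', '-53.0/0.0', '-61.0/4.0', '-71.0/3.0', '-81.0/0.0', '-89.0/2.0']
171 ['21.0/47.0', '13.0/48.0', '1.0/36.0', '-16.0/4.0', '-24.0/6.0', '-34.0/2.0', '-43.0/4.0', '-53.0/1.0', '-62.0/0.0', '-71.0/1.0', '-78.0/6.0', '-88.0/4.0']
177 ['60.0/219.0', '14.0/51.0', '3.0/43.0', '-5.0/44.0', '-15.0/38.0', '-26.0/31.0', '-35.0/29.0', '-45.0/24.0', '-59.0/7.0', '-66.0/13.0', '-77.0/9.0', '-85.0/11.0']
183 ['23.0/49.0', '13.0/46.0', '2.0/38.0', '-3.0/49.0', '-14.0/40.0', '-24.0/35.0', '-36.0/25.0', '-45.0/25.0', '-58.0/8.0', '-68.0/7.0', '-77.0/7.0', '-85.0/10.0']
189 ['26.0/61.0', '17.0/59.0', '8.0/60.0', '-15.0/1.0', '-23.0/3.0', '-32.0/6.0', '-42.0/-1.0', '-51.0/1.0', '-59.0/4.0', '-68.0/5.0', '-77.0/3.0', '-86.0/3.0']
yellow 298 mean [575.3 -27.4  32.8] rect [576.6 -26.6] [55.5 42.9] 88.0 zmed 32.8
  low-y [577. -52.  20.] high-y [578.  -2.  41.]
orange 180 mean [581.7 -71.9  11.6] rect [583.9 -67.8] [38.2 55.6] 0.8 zmed 12.1
  low-y [585. -94.  12.] high-y [578. -49.  10.]
green 142 mean [509.9 -74.2  12.8] rect [493.9 -74.4] [65.6 46.1] 1.3 zmed 12.4
  low-y [511. -95.  13.] high-y [511. -53.  12.]
```

>>> move_arm([
  [0, -1.5, 2, 0, 0, 0, -0.02],
  [0, -1.5, 3, 0, 0, 0, -0.02],
  [0, -1.5, 3, 0, 0, 0, -0.02],
  [0, -0.8, 3, 0, 0, 0, -0.02],
  [0, -0.4, 3, 0, 0, 0, -0.02],
  [0, -0.2, 3, 0, 0, 0, -0.02],
  [0, 0, 2, 0, 0, 0, -0.02],
  [0, 0, 1, 0, 0, 0, -0.01],
])

```text
time: 8.42
position: [0.4794, 0.3044, 0.135]
ee_rot: [0.077, 0.95, -0.023, 0.303]
force: [0.3, -0.8, -2.3]
opening: 0.0233
```

```bash
python3 d.py 450.3 357.8 110 -9 35
```

```text
t 8.42 tcp [479.4 304.4 135. ] grasp [468.7 306.1 150.3] open 23.3
dTCP cm [-1.85  5.17 -4.03] rotvec [-0.002  0.007  0.003] deg 0.5
F [ 0.3 -0.8 -2.3] q [ 0.56  0.02  2.07 -0.66  0.67 -0.4 ]
```

>>> move_arm([
  [0, -1, 2.5, 0, 0, 0.007, 0],
  [0, -0.6, 2, 0, 0, 0, 0],
  [0, 0, 0, -1.5, 0, 0, 0],
  [0, 0, 0, -1.5, 0, 0, 0],
])

```text
time: 8.75
position: [0.4686, 0.3546, 0.1085]
ee_rot: [0.08, 0.95, -0.019, 0.302]
force: [-0.0, -0.3, -3.7]
opening: 0.0233
```

```bash
python3 -c "
from h import *
robot.camera('top')"; python3 d.py 450.3 357.8 80 -9 35
```

```text
t 8.8 tcp [467.3 353.3 105.2] grasp [456.7 354.9 120.5] open 23.6
dTCP cm [-0.64  0.28 -4.05] rotvec [-0.01   0.003  0.008] deg 0.7
F [-1.7 -2.1 -4. ] q [ 0.66  0.15  2.   -0.73  0.68 -0.24]
```

>>> move_arm([
  [0, -0.6, 0.3, -1, -0.01, 0.003, 0.008],
  [0, 0, 0, -1.2, 0, 0, 0],
  [0, 0, 0, -1.2, 0, 0, 0],
])

```text
time: 9.05
position: [0.4647, 0.3554, 0.0719]
ee_rot: [0.077, 0.95, -0.023, 0.3]
force: [0.2, 0.4, -2.7]
opening: 0.0229
```

```bash
python3 -c "
from h import *
robot.camera('top')"; python3 d.py 450.3 357.8 80 -9 35
```

```text
t 9.1 tcp [463.2 354.   68.9] grasp [452.7 355.7  84.3] open 22.8
dTCP cm [-0.23  0.21 -0.42] rotvec [-0.    -0.003  0.005] deg 0.3
F [-1.4 -2.8 -4.7] q [ 0.67  0.22  2.01 -0.79  0.63 -0.15]
```

>>> move_arm([
  [0, -0.25, 0.25, -0.4, 0, 0, 0.005],
])

```text
time: 9.18
position: [0.4617, 0.3557, 0.065]
ee_rot: [0.076, 0.951, -0.024, 0.298]
force: [0.5, 1.4, -2.3]
opening: 0.023
```

```bash
python3 -c "
from h import *
robot.camera('top');robot.camera('top')"; python3 d.py 450.3 357.8 62.1 -9 35
```

```text
t 9.28 tcp [460.5 355.7  64.1] grasp [450.  357.4  79.5] open 22.8
dTCP cm [ 0.04  0.04 -1.74] rotvec [ 0.001 -0.004  0.001] deg 0.3
F [ 0.   0.2 -2.2] q [ 0.67  0.23  2.01 -0.8   0.63 -0.14]
```

Aligned; lower in.

>>> move_arm([
  [0, 0, 0, -0.8, 0, 0, 0],
  [0, 0, 0, -0.5, 0, 0, 0],
])

```text
time: 9.45
position: [0.4622, 0.3565, 0.053]
ee_rot: [0.076, 0.951, -0.023, 0.299]
force: [-0.4, 0.4, -2.8]
opening: 0.023
```

```bash
python3 -c "
from h import *
robot.camera('top');robot.camera('top')"; python3 d.py 450.3 357.8 62.1 -9 35
```

```text
t 9.55 tcp [462.  356.4  52.7] grasp [451.4 358.   68. ] open 23.2
dTCP cm [-0.11 -0.02 -0.59] rotvec [-0.001 -0.002  0.002] deg 0.2
F [ 0.4  0.2 -2.7] q [ 0.67  0.25  2.01 -0.83  0.61 -0.1 ]
```

>>> move_arm([
  [0, -0.1, 0, -0.5, 0, 0, 0],
  [0, 0, 0, -0.2, 0, 0, 0],
])

```text
time: 9.72
position: [0.4619, 0.3571, 0.0468]
ee_rot: [0.076, 0.951, -0.022, 0.3]
force: [-2.3, -1.9, 3.3]
opening: 0.0227
```

```bash
python3 -c "
from h import *
robot.camera('top');robot.camera('top')"; python3 d.py 450.3 357.8 62.1 -9 35
```

```text
t 9.82 tcp [462.  357.3  46.9] grasp [451.4 358.9  62.2] open 22.7
dTCP cm [-0.11 -0.11 -0.01] rotvec [-0.003  0.001  0.001] deg 0.2
F [ 0.7 -0.1 -1.9] q [ 0.67  0.27  2.01 -0.85  0.6  -0.08]
```

>>> move_arm([
  [0, 0, 0, -0.1, 0, 0, 0],
  [40, 0, 0, 0, 0, 0, 0],
  [60, 0, 0, 0, 0, 0, 0],
  [100, 0, 0, 0, 0, 0, 0],
  [100, 0, 0, 0, 0, 0, 0],
  [100, 0, 0, 0, 0, 0, 0],
  [100, 0, 0, 0, 0, 0, 0],
  [100, 0, 0, 0, 0, 0, 0],
])

```text
time: 10.48
position: [0.4644, 0.3592, 0.0493]
ee_rot: [0.076, 0.95, -0.02, 0.302]
force: [-0.3, -0.1, 0.3]
opening: 0.0854
```

```bash
python3 d.py 450.3 357.8 62.1 -9 35
```

```text
t 10.48 tcp [464.4 359.2  49.3] grasp [453.7 360.7  64.6] open 85.4
dTCP cm [-0.35 -0.3  -0.25] rotvec [-0.006  0.006 -0.   ] deg 0.5
F [-0.3 -0.1  0.3] q [ 0.67  0.27  2.01 -0.85  0.6  -0.08]
```

>>> move_arm([
  [100, -0.5, -0.2, 1, 0, 0, 0],
  [100, -1, 0, 2, 0, 0, 0],
  [100, -1.5, 0, 3, 0, 0, 0],
  [100, -2, 0, 3, 0, 0, 0],
  [100, -2, 0, 3, 0, 0, 0],
  [100, -3, 0, 3, 0, 0, 0],
  [100, -3, 0, 2, 0, 0, 0],
  [100, 0, 0, 0, 0, 0, 0],
  [100, 0, 0, 0, 0, 0, 0],
])

```text
time: 11.23
position: [0.3286, 0.3545, 0.2238]
ee_rot: [0.077, 0.951, -0.02, 0.3]
force: [-0.3, 0.3, 0.1]
opening: 0.0854
```

Run:
```python
from m import *
a=cam('top');b=cam('scene')
W=cloud(a);A=(W,a['img']);D=(195,155,245,235)
comps('dock',*A,*D,lambda h,s,v:(v<70),.003,.02)
comps('red',*A,*D,lambda h,s,v:((h<8)|(h>172))&(s>130),.02,.06)
comps('grip',*A,*D,lambda h,s,v:(s<60)&(v<130),.07,.1)
cv2.imwrite('pics/f.png',np.hstack([cv2.resize(a['img'][90:240,180:400],(400,273)),cv2.resize(b['img'][130:280,200:420],(400,273))]))
o=robot.observe();print(o['time'],o['position'],o['opening'])
```

```text
dock 91 mean [473.5 347.1   8.1] rect [448.8 358. ] [ 46.6 143.8] 81.1 zmed 7.4
red 224 mean [452.  357.4  33.7] rect [453.2 358.8] [ 26.5 122.9] 80.6 zmed 33.6
grip 148 mean [450.6 358.6  81. ] rect [451.5 358.7] [23.8 45.3] 80.1 zmed 80.9
11.3333 [0.32921256 0.35394848 0.22254961] 0.0854841228310427
```

View pics/f.png

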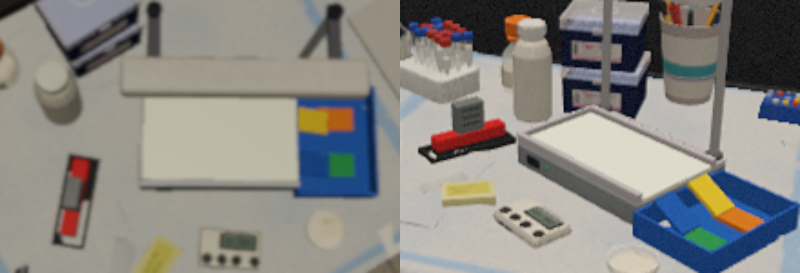

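```bash
python3 -c "
from bench import robot
print(robot.close_job())"
```

```text
the job is handed in; nothing more can be done
None
```

I took the scraper from the black dock and wiped all four chips off the open end of the light table into the blue tray in one sweep. I then stood the scraper back in its dock and let go. The job took about 11 s and is handed in; it reports no verdict.

- **Chips:** The table is clear in the last pictures. Orange and green lie flat in the tray. Yellow and blue went in but lean, with the lower end on another chip or the tray floor and the upper end on the tray wall at the table side. By depth, yellow's upper end is about 45 mm up against a 40 mm rim, and its centre is below the rim. I did not measure blue separately, because it blends with the tray in the image. I left both as they were.
- **Scraper:** It is upright and fully down. The base top reads 33.6 mm and the grip top about 81 mm, the same as before I took it (33.6 and 81.5). The gripper is open and well clear.
- **Surroundings:** The lamp bar, timer, dish, notes and bottle look unmoved in the pictures. The largest wrist force I saw was about 22 N, when the blade first touched the table.
- **Disagreement:** The two cameras differed by 3 to 8 mm horizontally. I relied on the top camera.

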